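# Clear the bottles, clip the two stray sockets onto their rail, put the bottles back

### The job

Two sockets have been left behind the bottles on the bench mat: first move both bottles into the grey tray, standing upright, and only then take the two sockets and press each upright into its spring clip on the rail, fully home, so that the four sockets run in order of size from the thickest to the thinnest. When both sockets are in, put each bottle back upright on the round pad of its own colour, fully on the pad. Do not tip a bottle over, and leave the green circuit board where it lies.

Things in the scene. Friction and masses are not known exactly. Their poses are not given: they have to be found in the camera images.
- bottle_yellow: closed white dispenser bottle, upright: 52 mm diameter up to 95 mm high, then a conical shoulder, then a round yellow screw cap 36 mm in diameter from 118 mm to its top at 150 mm (grip it by the cap); yellow band round its middle; about 0.2 kg. Starts on the pad of its colour. Origin: centre of its underside, z up its axis.
- bottle_blue: closed grey dispenser bottle, upright: 52 mm diameter up to 95 mm high, then a conical shoulder, then a round blue screw cap 36 mm in diameter from 118 mm to its top at 150 mm (grip it by the cap); blue band round its middle; about 0.2 kg. Starts on the pad of its colour. Origin: centre of its underside, z up its axis.
- pad_yellow: flat round yellow pad fixed to the mat, 76 mm diameter, 3 mm thick: the place of the bottle with the yellow cap. Origin: centre of its underside; its top is 3 mm above that.
- pad_blue: flat round blue pad fixed to the mat, 76 mm diameter, 3 mm thick: the place of the bottle with the blue cap. Origin: centre of its underside; its top is 3 mm above that.
- tray: fixed grey open tray left or right of the mat, the side area for the bottles: 130 mm (its x) by 190 mm (its y) outside, walls 4 mm thick and 18 mm high, floor 4 mm thick; the bottles fit side by side, 45 mm either way from its centre along y. Origin: centre of its underside.
- socket_red: deep steel nut socket standing on the mat behind the bottles (away from the robot), the thicker of two, red band and red ring at its top: 28 mm diameter, 60 mm high, foot chamfered 3 mm, a 2 mm deep groove 9 to 19 mm above its foot; grip it above 24 mm. About 0.14 kg. Origin: centre of its underside, z up its axis.
- socket_green: deep steel nut socket standing on the mat behind the bottles (away from the robot), the thinner of two, green band and green ring at its top: 22 mm diameter, 52 mm high, foot chamfered 3 mm, a 2 mm deep groove 9 to 19 mm above its foot; grip it above 24 mm. About 0.09 kg. Origin: centre of its underside, z up its axis.
- rail: fixed bar left or right of the mat, 40 (x) by 200 (y) by 12 mm. Origin: mid underside. At y=+75 mm a fixed 34 mm socket, 66 high; at y=-75 a fixed 16 mm one. At y=+25 (for 28 mm) and y=-25 (for 22 mm) a clip: yellow sprung jaws on the socket's +y and -y sides, 24 mm above the bar, flared mouth. Push straight down, 5-15 N, till the socket stands on the bar (12 mm up). Fingers on its x sides.
- board: small green circuit board lying loose on the mat behind the sockets, 38 by 55 mm, 4 mm thick, parts on it up to 12 mm high; to be left alone. Origin: centre of its underside.
Mind the look-alikes: they are no part of the job. What is shaped like the bottle_blue but pink or turquoise is not meant.

How it is judged:
By the outcome, as a careful person would: the job done as asked, in the order asked, and still so for the second after the job is handed in, with the robot touching nothing.
It also fails if it takes over 128 s, if anything falls off the work surface, if the arm or the gripper's body presses on something with over 40 N, if the wrist force passes 120 N, or if a joint passes its speed limit or range.

### The arm

A 7-joint arm with a two-finger parallel gripper is mounted at the origin on the work surface. World frame = base frame: x ahead of the robot, y to its left, z up, the work surface at z = 0. Lengths are in mm, angles in rad, forces in N, time in s.
With the tool pointing down it reaches from about 400 to 875 mm from the base axis. Payload 4.4 kg.
Tool frame: the origin (TCP) lies midway between the tips of the shut fingers; the grasp point (between the pads) lies 19 mm behind it; z points along the fingers, y is the line along which they close (so a half turn about z gives the same grasp; the last joint's range is limited). The gripper opens to 85 mm and grips with 20 to 120 N. Pads are 22 mm wide; open, the fingers measure 114 mm over their backs; the gripper's body (76 mm by 85 mm) begins 54 mm behind the grasp point. The pads swing forward as they close: fully open they stand 13 mm farther back than shut.
Start: joints at [1.199, 0.628, 0.038, 1.517, -0.027, 0.996, -0.02], TCP at [195.714, -619.85, 231.313] pointing down, gripper open.
Joint ranges: [-3.06, 3.06], [-0.37, 2.12], [-1.25, 1.32], [0.18, 2.47], [-1.1, 4.24], [0.23, 1.98], [-2.94, 2.94]. Speed limits (rad/s): [2.57, 2.57, 3.14, 3.14, 3.14, 3.14, 3.14].

### API

Orientations are given as [roll, pitch, yaw] about the fixed x, y, z axes, in that order (R = Rz(yaw) Ry(pitch) Rx(roll)).
In Python, from cell import read_state, get_image, finish_job gives the robot as it stands.
- The arm moves only by the tool send_rows, never from a script. Its argument "series" is a list of rows, each an object of numbers: "ax", "ay", "az": the turn, a rotation vector about the tool's x, y, z in rad; "dx", "dy", "dz": the shift along the tool's x, y, z in cm; "hand": the closure, from 0 (fully open) to 1 (shut). In form: [{"ax": .., "ay": .., "az": .., "dx": .., "dy": .., "dz": .., "hand": ..}, ...]. A call has 1 to 10 rows; each row is the pose to reach, as a shift and turn from the pose commanded when the call began, along the tool's axes at that moment; what a row does not reach only later rows make up. A row lasts 1/10 s, in which the tool goes at most 50 mm and 8.59 degrees, less where a joint would pass 70% of its speed; a pose out of reach is approached as far as the arm can. A call with a gripper value outside its range is refused whole. The fingers move at their own pace and stop on an object; the grip force is fixed at half the most. Time passes only in rows, so rows that repeat a pose let the fingers close. It gives the time, the measured TCP pose, the force, the opening and the grip force at its end, in the units of the state.
- read_state(): the state, without advancing time (a new reading comes with each control period).
- get_image(name): name is "side" or "top" or "wrist"; returns a dict with "pixels" (384x512x3 uint8, red, green, blue), "mtx" (3x3 intrinsics, pixels), "k1" (the pictures are not rectified: a ray, as slopes to the right and down, at radius r is drawn at 1 + k1 r^2 times it, then the intrinsics apply), "R" (3x3) and "t" (3): a world point X has camera coordinates R X + t. Camera axes: x right, y down, z forward; pixel columns grow to the right and rows downward; lengths in mm; the calibration is good to about 2 mm. A picture is of the moment at which its call begins. There is no depth.
- finish_job(): hands the job in; it is judged then, once.
The state is a dict: "clock": time; "qpos": joint angles; "qd": joint speeds; "tau": joint torques, N m; "eef_pos": TCP position; "tool_rot": TCP orientation; "force": force on the tool from outside, world axes, zero at the start; "torque": the same for the moment, N m; "width": finger opening in mm; "gripper_force": force on a finger pad.
Only numpy, scipy, OpenCV 4.12 (cv2) and the standard library are available. Lean on these libraries where they do the work, as an engineer would, in place of code of your own. Each camera call takes 0.05 s, during which the arm holds its last target. There are 200 camera calls.

## Working session

There is one attempt and no reset: what is moved stays moved. The work goes in short steps, Python scripts to look and compute and a tool call to move; the robot and the scene stay as the last step left them, time stands still between calls to the robot, and variables do not carry over. Pictures are saved under pics/ and viewed, at most 14 in all, crops included, and the job is handed in when it is done.

Besides the shell and the picture viewer there is one more tool, called after "Emit:" by a JSON object that holds its "api" and its "payload", one argument or row to a line. send_rows: Moves the arm, as the interface text tells. Its arguments: {"type":"object","properties":{"series":{"type":"array","items":{"type":"object","properties":{"ax":{"type":"number"},"ay":{"type":"number"},"az":{"type":"number"},"dx":{"type":"number"},"dy":{"type":"number"},"dz":{"type":"number"},"hand":{"type":"number"}}}}},"required":["series"]}

```bash
ls; mkdir -p pics; python3 - <<'E'
from cell import *
import cv2
s=read_state()
print(s)
for n in("top","side"):
    im=get_image(n);cv2.imwrite(f"pics/{n}0.png",im["pixels"][:,:,::-1])
    print(n,im["mtx"],im["k1"],im["R"],im["t"])
E
```

```text
pics
{'clock': 0.0, 'qpos': array([ 1.1991932 ,  0.62935684,  0.03844556,  1.51834076, -0.02700284,
        0.99630043, -0.02000761]), 'qd': array([0.00022508, 0.00079776, 0.00109001, 0.00010556, 0.0004491 ,
       0.00186603, 0.0011329 ]), 'tau': array([ 1.67958606e-03, -5.63402832e+01,  1.22570794e+00, -1.93450159e+01,
        1.07567574e-02,  1.03239011e-02, -6.04616091e-06]), 'eef_pos': array([ 195.5311453 , -619.25141765,  230.3909231 ]), 'tool_rot': array([-3.13970554e+00,  2.47065327e-05,  3.05791696e-01]), 'force': array([1.06392925, 0.54434956, 0.85512751]), 'torque': array([0.01089471, 0.00318827, 0.09081962]), 'gripper_force': 0.0, 'width': 85.57614047937894}
top [[468.97672634   0.         253.73810717]
 [  0.         468.97672634 188.56121229]
 [  0.           0.           1.        ]] 0.06747710389154242 [[ 0.01009387 -0.99985404 -0.01378442]
 [-0.99038641 -0.00809451 -0.13809141]
 [ 0.13795967  0.01504578 -0.99032356]] [  -6.48139019  507.68821533 1134.80677446]
side [[384.56726245   0.         259.40360962]
 [  0.         384.56726245 193.43882311]
 [  0.           0.           1.        ]] -0.016782142368024142 [[-0.6360031   0.77168355 -0.00213289]
 [ 0.40248208  0.32935533 -0.85412718]
 [-0.65841342 -0.54408599 -0.52005981]] [ 315.77392336 -151.74773441 1129.80076965]
```

View pics/top0.png

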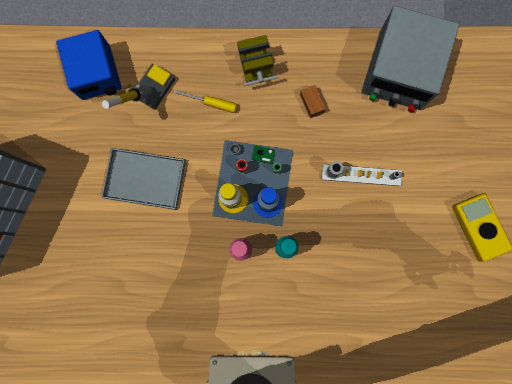

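View pics/side0.png

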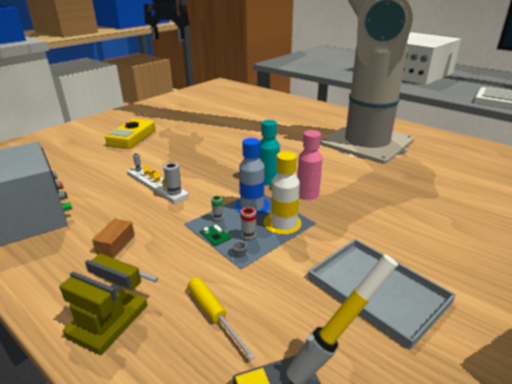

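The top view shows the mat with the yellow bottle (231,197), blue bottle (268,200), red socket (241,165), green socket (277,167) and board (264,154). The tray is at (145,179) and the rail at (362,175). Look-alikes are the pink bottle (241,249), the turquoise bottle (287,247) and a plain grey ring or nut (237,149). I'll enlarge the mat and rail.

```bash
cat > h.py <<'E'
import numpy as np, cv2
from cell import *
def cal(im): return im["mtx"],np.array([im["k1"],0,0,0,0.]),np.array(im["R"]),np.array(im["t"])
def px2w(im,uv,z):
    K,d,R,t=cal(im)
    r=cv2.undistortPoints(np.array([[uv]],float),K,d)[0,0]
    v=R.T@np.array([*r,1]); c=-R.T@t
    return (c+v*(z-c[2])/v[2]).round(1)
def w2px(im,P):
    K,d,R,t=cal(im)
    return cv2.projectPoints(np.array(P,float).reshape(-1,1,3),cv2.Rodrigues(R)[0],t,K,d)[0][:,0].round(1)
def crop(im,x0,y0,x1,y1,k,name):
    cv2.imwrite(f"pics/{name}.png",cv2.resize(im["pixels"][y0:y1,x0:x1,::-1],None,fx=k,fy=k,interpolation=cv2.INTER_CUBIC))
E
python3 - <<'E'
from h import *
im=get_image("top")
np.save("top0.npy",im,allow_pickle=True)
crop(im,205,135,415,230,3.8,"c1")
crop(im,95,140,195,215,6,"c2")
E
```

```text
(no output)
```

View pics/c1.png

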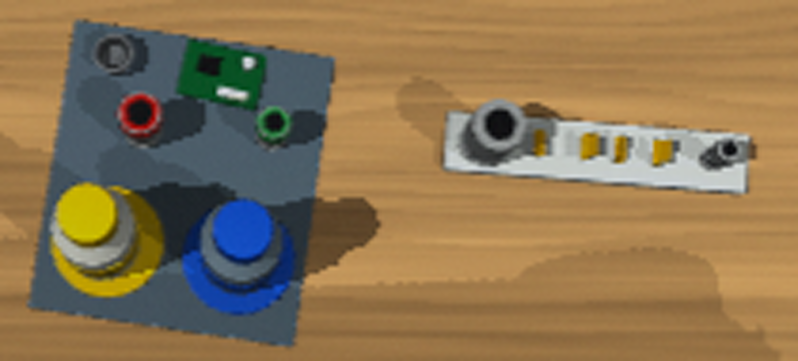

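View pics/c2.png

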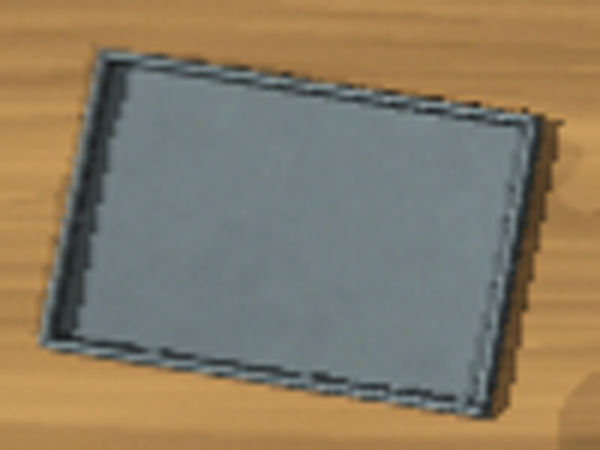

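The crop confirms the red ring (140,114), green ring (274,123), yellow cap (87,213), blue cap (243,229) and the grey plain nut at top left (115,52), which isn't ours. Now I'll convert these to positions.

```bash
python3 - <<'E'
from h import *
im=np.load("top0.npy",allow_pickle=True).item()
f=lambda u,v:((u+.5)/3.8-.5+205,(v+.5)/3.8-.5+135)
g=lambda u,v:((u+.5)/6-.5+95,(v+.5)/6-.5+140)
for n,p,z in[("red",(140,114),60),("green",(274,123),52),("ycap",(87,213),153),("bcap",(243,229),153),("padyL",(51,240),3),("padyR",(164,240),3),("padyB",(107,297),3),("padbL",(182,255),3),("padbR",(298,255),3),("padbB",(240,314),3),("fix34",(498,125),78)]:
    print(n,px2w(im,f(*p),z))
R=[px2w(im,f(*p),12) for p in[(447,113),(751,135),(746,191),(443,169)]]
print("rail",R,np.mean(R,0)); R=np.array(R)
print([np.linalg.norm(R[i]-R[i-1]) for i in range(4)], "yaw from y edges",[np.arctan2(-(a-b)[0],(a-b)[1]) for a,b in((R[0],R[1]),(R[3],R[2]))])
T=np.array([px2w(im,g(*p),18) for p in[(102,51),(544,117),(491,416),(42,345)]])
print("tray",T,T.mean(0),[np.linalg.norm(T[i]-T[i-1]) for i in range(4)],[np.arctan2(-(a-b)[0],(a-b)[1]) for a,b in((T[0],T[1]),(T[3],T[2]))])
E
```

```text
red [563.4  28.5  60. ]
green [559.7 -58.4  52. ]
ycap [486.   55.1 153. ]
bcap [477.3 -37.  153. ]
padyL [487.6  89.7   3. ]
padyR [488.3  13.6   3. ]
padyB [449.5  51.4   3. ]
padbL [478.2   1.4   3. ]
padbR [478.9 -76.5   3. ]
padbB [438.9 -37.8   3. ]
fix34 [ 554.5 -199.2   78. ]
rail [array([ 574.8, -175.9,   12. ]), array([ 561. , -376.8,   12. ]), array([ 523.3, -372.4,   12. ]), array([ 536.6, -172.8,   12. ])] [ 548.925 -274.475   12.   ]
[np.float64(38.32557892582961), np.float64(201.3734093667781), np.float64(37.9558954577547), np.float64(200.04262045874123)] yaw from y edges [np.float64(-0.0685831579106153), np.float64(-0.06653491135672292)]
tray [[611.6 362.9  18. ]
 [584.7 174.2  18. ]
 [456.8 192.6  18. ]
 [485.3 381.5  18. ]] [534.6 277.8  18. ] [np.float64(127.66224970601138), np.float64(190.6077123308498), np.float64(129.21675587941374), np.float64(191.03784965288946)] [np.float64(-0.1416002746752009), np.float64(-0.1497440951952291)]
```

List of confusables: the yellow bottle (228,191) and blue bottle (269,195) are mine, and the pink (241,249) and turquoise (287,247) ones are not. The red (241,165) and green (277,167) sockets are mine, and the plain nut (235,149) is not. The choice is confirmed in the crop. All heights and sizes agree with the description, so I'll move.

Emit:
{"api": "send_rows", "payload": {
  "series": [
    {"dx":41.6,"dy":-30.8,"dz":-2,"az":-1.196,"hand":0},
    {"dx":41.6,"dy":-30.8,"dz":-2,"az":-1.196,"hand":0},
    {"dx":41.6,"dy":-30.8,"dz":-2,"az":-1.196,"hand":0},
    {"dx":41.6,"dy":-30.8,"dz":-2,"az":-1.196,"hand":0},
    {"dx":41.6,"dy":-30.8,"dz":-2,"az":-1.196,"hand":0},
    {"dx":41.6,"dy":-30.8,"dz":-2,"az":-1.196,"hand":0},
    {"dx":41.6,"dy":-30.8,"dz":-2,"az":-1.196,"hand":0},
    {"dx":41.6,"dy":-30.8,"dz":-2,"az":-1.196,"hand":0},
    {"dx":41.6,"dy":-30.8,"dz":-2,"az":-1.196,"hand":0},
    {"dx":41.6,"dy":-30.8,"dz":-2,"az":-1.196,"hand":0}
  ]
}}

```text
invalid input at $.series[0]: expected keys ax, ay, az, dx, dy, dz, hand
```

Emit:
{"api": "send_rows", "payload": {
  "series": [
    {"dx":41.6,"dy":-30.8,"dz":-2,"ax":0,"ay":0,"az":-1.196,"hand":0},
    {"dx":41.6,"dy":-30.8,"dz":-2,"ax":0,"ay":0,"az":-1.196,"hand":0},
    {"dx":41.6,"dy":-30.8,"dz":-2,"ax":0,"ay":0,"az":-1.196,"hand":0},
    {"dx":41.6,"dy":-30.8,"dz":-2,"ax":0,"ay":0,"az":-1.196,"hand":0},
    {"dx":41.6,"dy":-30.8,"dz":-2,"ax":0,"ay":0,"az":-1.196,"hand":0},
    {"dx":41.6,"dy":-30.8,"dz":-2,"ax":0,"ay":0,"az":-1.196,"hand":0},
    {"dx":41.6,"dy":-30.8,"dz":-2,"ax":0,"ay":0,"az":-1.196,"hand":0},
    {"dx":41.6,"dy":-30.8,"dz":-2,"ax":0,"ay":0,"az":-1.196,"hand":0},
    {"dx":41.6,"dy":-30.8,"dz":-2,"ax":0,"ay":0,"az":-1.196,"hand":0},
    {"dx":41.6,"dy":-30.8,"dz":-2,"ax":0,"ay":0,"az":-1.196,"hand":0}
  ]
}}

```text
clock: 1.15
eef_pos: [489.8, -213.9, 250.7]
tool_rot: [-3.142, 0.0, 1.501]
force: [0.8, -1.3, -0.5]
width: 85.2
gripper_force: 0.0
```

Emit:
{"api": "send_rows", "payload": {
  "series": [
    {"dx":26.9,"dy":-2.3,"dz":0,"ax":0,"ay":0,"az":0,"hand":0},
    {"dx":26.9,"dy":-2.3,"dz":0,"ax":0,"ay":0,"az":0,"hand":0},
    {"dx":26.9,"dy":-2.3,"dz":0,"ax":0,"ay":0,"az":0,"hand":0},
    {"dx":26.9,"dy":-2.3,"dz":0,"ax":0,"ay":0,"az":0,"hand":0},
    {"dx":26.9,"dy":-2.3,"dz":0,"ax":0,"ay":0,"az":0,"hand":0},
    {"dx":26.9,"dy":-2.3,"dz":0,"ax":0,"ay":0,"az":0,"hand":0},
    {"dx":26.9,"dy":-2.3,"dz":0,"ax":0,"ay":0,"az":0,"hand":0},
    {"dx":26.9,"dy":-2.3,"dz":4,"ax":0,"ay":0,"az":0,"hand":0},
    {"dx":26.9,"dy":-2.3,"dz":6,"ax":0,"ay":0,"az":0,"hand":0},
    {"dx":26.9,"dy":-2.3,"dz":6,"ax":0,"ay":0,"az":0,"hand":0}
  ]
}}

```text
clock: 2.15
eef_pos: [482.6, 52.4, 188.2]
tool_rot: [-3.136, 0.002, 1.5]
force: [-0.3, 0.3, 0.0]
width: 85.3
gripper_force: 0.0
```

```bash
python3 - <<'E'
from h import *
im=get_image("wrist"); cv2.imwrite("pics/w1.png",im["pixels"][:,:,::-1])
s=read_state();print(s["eef_pos"],s["qpos"].round(2))
for P in([487,53,153],[487,53,3],[563,28,60],[560,-58,52],s["eef_pos"]):print(w2px(im,P))
E
```

```text
[483.94258067  52.92596007 189.75410183] [ 0.08  0.48 -0.35  2.    0.24  0.71 -0.49]
[[262.8 218.2]]
[[260. 169.]]
[[338.6 200.8]]
[[332.6 271.7]]
[[258.6 244.5]]
```

View pics/w1.png

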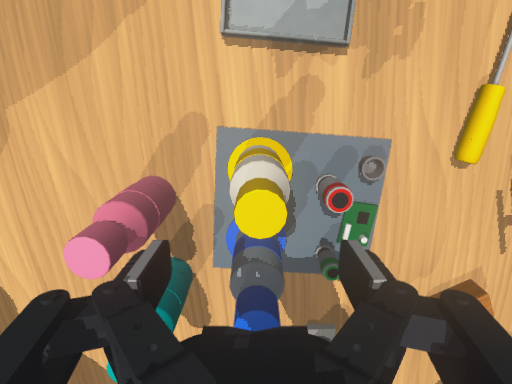

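The wrist view shows the yellow cap at (260,214), about 3 mm towards +y of my estimate. The red socket at (338,200) falls on its prediction. I'll descend and grip.

Emit:
{"api": "send_rows", "payload": {
  "series": [
    {"dx":0.25,"dy":0.15,"dz":3.5,"ax":0,"ay":0,"az":0,"hand":0},
    {"dx":0.25,"dy":0.15,"dz":6,"ax":0,"ay":0,"az":0,"hand":0},
    {"dx":0.25,"dy":0.15,"dz":7.0,"ax":0,"ay":0,"az":0,"hand":0},
    {"dx":0.25,"dy":0.15,"dz":7.0,"ax":0,"ay":0,"az":0,"hand":0},
    {"dx":0.25,"dy":0.15,"dz":7.0,"ax":0,"ay":0,"az":0,"hand":1},
    {"dx":0.25,"dy":0.15,"dz":7.0,"ax":0,"ay":0,"az":0,"hand":1},
    {"dx":0.25,"dy":0.15,"dz":7.0,"ax":0,"ay":0,"az":0,"hand":1},
    {"dx":0.25,"dy":0.15,"dz":7.0,"ax":0,"ay":0,"az":0,"hand":1},
    {"dx":0.25,"dy":0.15,"dz":7.0,"ax":0,"ay":0,"az":0,"hand":1},
    {"dx":0.25,"dy":0.15,"dz":7.0,"ax":0,"ay":0,"az":0,"hand":1}
  ]
}}

```text
clock: 3.2
eef_pos: [487.0, 56.9, 121.8]
tool_rot: [3.14, -0.0, 1.502]
force: [-1.5, -0.5, 5.8]
width: 34.6
gripper_force: 59.2
```

Emit:
{"api": "send_rows", "payload": {
  "series": [
    {"dx":0,"dy":0,"dz":-1.5,"ax":0,"ay":0,"az":0,"hand":1},
    {"dx":0,"dy":0,"dz":-4,"ax":0,"ay":0,"az":0,"hand":1},
    {"dx":0,"dy":0,"dz":-7,"ax":0,"ay":0,"az":0,"hand":1},
    {"dx":1.5,"dy":0.2,"dz":-9,"ax":0,"ay":0,"az":0,"hand":1},
    {"dx":4,"dy":0.5,"dz":-10,"ax":0,"ay":0,"az":0,"hand":1},
    {"dx":8,"dy":1,"dz":-10,"ax":0,"ay":0,"az":0,"hand":1},
    {"dx":12,"dy":1.6,"dz":-10,"ax":0,"ay":0,"az":0,"hand":1},
    {"dx":16,"dy":2.1,"dz":-10,"ax":0,"ay":0,"az":0,"hand":1},
    {"dx":20,"dy":2.6,"dz":-10,"ax":0,"ay":0,"az":0,"hand":1},
    {"dx":23,"dy":3.0,"dz":-10,"ax":0,"ay":0,"az":0,"hand":1}
  ]
}}

```text
clock: 4.2
eef_pos: [531.7, 287.2, 220.6]
tool_rot: [-3.141, -0.001, 1.504]
force: [1.2, -0.3, -2.1]
width: 35.0
gripper_force: 60.6
```

Emit:
{"api": "send_rows", "payload": {
  "series": [
    {"dx":2.5,"dy":0.3,"dz":0,"ax":0,"ay":0,"az":0,"hand":1},
    {"dx":3.8,"dy":0.5,"dz":1,"ax":0,"ay":0,"az":0,"hand":1},
    {"dx":3.8,"dy":0.5,"dz":3,"ax":0,"ay":0,"az":0,"hand":1},
    {"dx":3.8,"dy":0.5,"dz":5,"ax":0,"ay":0,"az":0,"hand":1},
    {"dx":3.8,"dy":0.5,"dz":6.5,"ax":0,"ay":0,"az":0,"hand":1},
    {"dx":3.8,"dy":0.5,"dz":7.5,"ax":0,"ay":0,"az":0,"hand":1},
    {"dx":3.8,"dy":0.5,"dz":7.5,"ax":0,"ay":0,"az":0,"hand":1},
    {"dx":3.8,"dy":0.5,"dz":7.5,"ax":0,"ay":0,"az":0,"hand":1}
  ]
}}

```text
clock: 5.0
eef_pos: [540.1, 321.8, 145.9]
tool_rot: [3.141, -0.0, 1.502]
force: [0.9, -0.8, -2.4]
width: 34.4
gripper_force: 60.5
```

Emit:
{"api": "send_rows", "payload": {
  "series": [
    {"dx":0,"dy":0,"dz":1.0,"ax":0,"ay":0,"az":0,"hand":1},
    {"dx":0,"dy":0,"dz":1.8,"ax":0,"ay":0,"az":0,"hand":1},
    {"dx":0,"dy":0,"dz":2.1,"ax":0,"ay":0,"az":0,"hand":1},
    {"dx":0,"dy":0,"dz":2.3,"ax":0,"ay":0,"az":0,"hand":1},
    {"dx":0,"dy":0,"dz":2.3,"ax":0,"ay":0,"az":0,"hand":1}
  ]
}}

```text
clock: 5.5
eef_pos: [539.7, 321.8, 122.3]
tool_rot: [-3.141, 0.0, 1.502]
force: [0.4, -0.0, -3.2]
width: 34.7
gripper_force: 60.5
```

Emit:
{"api": "send_rows", "payload": {
  "series": [
    {"dx":0,"dy":0,"dz":0.15,"ax":0,"ay":0,"az":0,"hand":1},
    {"dx":0,"dy":0,"dz":0.2,"ax":0,"ay":0,"az":0,"hand":1},
    {"dx":0,"dy":0,"dz":0.2,"ax":0,"ay":0,"az":0,"hand":1}
  ]
}}

```text
clock: 5.8
eef_pos: [540.0, 322.0, 120.9]
tool_rot: [3.141, -0.0, 1.502]
force: [-0.0, 0.3, -1.4]
width: 34.6
gripper_force: 60.7
```

Emit:
{"api": "send_rows", "payload": {
  "series": [
    {"dx":0,"dy":0,"dz":0.1,"ax":0,"ay":0,"az":0,"hand":1},
    {"dx":0,"dy":0,"dz":0.1,"ax":0,"ay":0,"az":0,"hand":1}
  ]
}}

```text
clock: 6.0
eef_pos: [540.0, 322.2, 120.9]
tool_rot: [3.141, -0.001, 1.502]
force: [-2.1, -0.8, 4.6]
width: 34.6
gripper_force: 61.5
```

Emit:
{"api": "send_rows", "payload": {
  "series": [
    {"dx":0,"dy":0,"dz":0,"ax":0,"ay":0,"az":0,"hand":0.1},
    {"dx":0,"dy":0,"dz":0,"ax":0,"ay":0,"az":0,"hand":0.1},
    {"dx":0,"dy":0,"dz":0,"ax":0,"ay":0,"az":0,"hand":0.1},
    {"dx":0,"dy":0,"dz":-2,"ax":0,"ay":0,"az":0,"hand":0.1},
    {"dx":0,"dy":0,"dz":-6,"ax":0,"ay":0,"az":0,"hand":0},
    {"dx":-1,"dy":0,"dz":-8,"ax":0,"ay":0,"az":0,"hand":0},
    {"dx":-5,"dy":-0.5,"dz":-8,"ax":0,"ay":0,"az":0,"hand":0},
    {"dx":-10,"dy":-1,"dz":-8,"ax":0,"ay":0,"az":0,"hand":0},
    {"dx":-15,"dy":-1.5,"dz":-8,"ax":0,"ay":0,"az":0,"hand":0},
    {"dx":-20,"dy":-2,"dz":-8,"ax":0,"ay":0,"az":0,"hand":0}
  ]
}}

```text
clock: 7.0
eef_pos: [505.8, 122.7, 199.7]
tool_rot: [3.141, 0.0, 1.502]
force: [1.3, -0.8, -0.3]
width: 85.4
gripper_force: 0.0
```

Emit:
{"api": "send_rows", "payload": {
  "series": [
    {"dx":-5,"dy":-0.6,"dz":0,"ax":0,"ay":0,"az":0,"hand":0},
    {"dx":-10,"dy":-1.1,"dz":0,"ax":0,"ay":0,"az":0,"hand":0},
    {"dx":-14,"dy":-1.6,"dz":0,"ax":0,"ay":0,"az":0,"hand":0},
    {"dx":-16.3,"dy":-1.8,"dz":0,"ax":0,"ay":0,"az":0,"hand":0},
    {"dx":-16.3,"dy":-1.8,"dz":0,"ax":0,"ay":0,"az":0,"hand":0},
    {"dx":-16.3,"dy":-1.8,"dz":0,"ax":0,"ay":0,"az":0,"hand":0}
  ]
}}

```text
clock: 7.6
eef_pos: [477.3, -37.0, 199.8]
tool_rot: [3.141, -0.001, 1.501]
force: [0.3, 0.0, -0.1]
width: 85.4
gripper_force: 0.0
```

```bash
python3 - <<'E'
from h import *
im=get_image("wrist"); cv2.imwrite("pics/w2.png",im["pixels"][:,:,::-1])
s=read_state();print(s["eef_pos"],s["tool_rot"])
for P in([477.3,-37,153],[477,-37,3],[563,28,60],[560,-58,52],[488,51.6,3]):print(w2px(im,P))
im=get_image("top"); cv2.imwrite("pics/t2.png",im["pixels"][:,:,::-1])
hs=cv2.cvtColor(im["pixels"],cv2.COLOR_RGB2HSV)
m=cv2.inRange(hs,(22,150,120),(35,255,255)); print([ (k[:4],c.round(1)) for k,c in zip(*cv2.connectedComponentsWithStats(m)[2:]) if k[4]>30])
print(w2px(im,[541,322,154]))
E
```

```text
[477.44897552 -35.97962058 199.80169153] [ 3.14075670e+00 -8.82629717e-04  1.50259460e+00]
[[255.9 213.3]]
[[255.  168.1]]
[[340.7 107.8]]
[[334.7 192. ]]
[[259.3  90.2]]
[(array([  0,   0, 512, 384], dtype=int32), array([254.3, 191.5])), (array([147,  64,  23,  21], dtype=int32), array([158. ,  74.3])), (array([204,  96,  32,  16], dtype=int32), array([219.6, 103.5])), (array([102, 159,  16,  15], dtype=int32), array([109.8, 166.2])), (array([219, 184,  29,  29], dtype=int32), array([232.9, 198.1])), (array([456, 194,  56,  68], dtype=int32), array([486.1, 231.2]))]
[[109.2 165.5]]
```

View pics/w2.png

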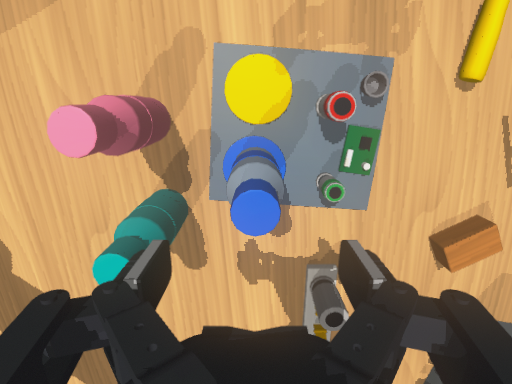

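The wrist view shows the yellow pad free at (258,88), the blue cap at (255,207) and the fingers clear of the turquoise bottle. The top view puts the yellow cap at (109.8,166.2), as predicted, so that bottle stands in the tray. Now the blue bottle.

Emit:
{"api": "send_rows", "payload": {
  "series": [
    {"dx":0.15,"dy":0,"dz":3.5,"ax":0,"ay":0,"az":0,"hand":0},
    {"dx":0.15,"dy":0,"dz":6.5,"ax":0,"ay":0,"az":0,"hand":0},
    {"dx":0.15,"dy":0,"dz":7.8,"ax":0,"ay":0,"az":0,"hand":0},
    {"dx":0.15,"dy":0,"dz":7.8,"ax":0,"ay":0,"az":0,"hand":0},
    {"dx":0.15,"dy":0,"dz":7.8,"ax":0,"ay":0,"az":0,"hand":1},
    {"dx":0.15,"dy":0,"dz":7.8,"ax":0,"ay":0,"az":0,"hand":1},
    {"dx":0.15,"dy":0,"dz":7.8,"ax":0,"ay":0,"az":0,"hand":1},
    {"dx":0.15,"dy":0,"dz":7.8,"ax":0,"ay":0,"az":0,"hand":1},
    {"dx":0.15,"dy":0,"dz":7.8,"ax":0,"ay":0,"az":0,"hand":1},
    {"dx":0.15,"dy":0,"dz":7.8,"ax":0,"ay":0,"az":0,"hand":1}
  ]
}}

```text
clock: 8.7
eef_pos: [478.0, -35.4, 122.7]
tool_rot: [3.139, -0.0, 1.502]
force: [-0.6, -0.2, 5.1]
width: 34.9
gripper_force: 59.5
```

Emit:
{"api": "send_rows", "payload": {
  "series": [
    {"dx":0,"dy":0,"dz":-1.5,"ax":0,"ay":0,"az":0,"hand":1},
    {"dx":0,"dy":0,"dz":-4,"ax":0,"ay":0,"az":0,"hand":1},
    {"dx":0,"dy":0,"dz":-7,"ax":0,"ay":0,"az":0,"hand":1},
    {"dx":1.5,"dy":0.2,"dz":-9,"ax":0,"ay":0,"az":0,"hand":1},
    {"dx":4,"dy":0.4,"dz":-10,"ax":0,"ay":0,"az":0,"hand":1},
    {"dx":8,"dy":0.9,"dz":-10,"ax":0,"ay":0,"az":0,"hand":1},
    {"dx":12,"dy":1.4,"dz":-10,"ax":0,"ay":0,"az":0,"hand":1},
    {"dx":16,"dy":1.9,"dz":-10,"ax":0,"ay":0,"az":0,"hand":1},
    {"dx":20,"dy":2.3,"dz":-10,"ax":0,"ay":0,"az":0,"hand":1},
    {"dx":23,"dy":2.6,"dz":-10,"ax":0,"ay":0,"az":0,"hand":1}
  ]
}}

```text
clock: 9.7
eef_pos: [518.7, 195.1, 221.9]
tool_rot: [3.141, -0.001, 1.504]
force: [0.6, -0.3, -1.4]
width: 34.8
gripper_force: 60.2
```

Emit:
{"api": "send_rows", "payload": {
  "series": [
    {"dx":2.5,"dy":0.3,"dz":0,"ax":0,"ay":0,"az":0,"hand":1},
    {"dx":4.1,"dy":0.5,"dz":1,"ax":0,"ay":0,"az":0,"hand":1},
    {"dx":4.1,"dy":0.5,"dz":3,"ax":0,"ay":0,"az":0,"hand":1},
    {"dx":4.1,"dy":0.5,"dz":5,"ax":0,"ay":0,"az":0,"hand":1},
    {"dx":4.1,"dy":0.5,"dz":7,"ax":0,"ay":0,"az":0,"hand":1},
    {"dx":4.1,"dy":0.5,"dz":8.5,"ax":0,"ay":0,"az":0,"hand":1},
    {"dx":4.1,"dy":0.5,"dz":9.5,"ax":0,"ay":0,"az":0,"hand":1},
    {"dx":4.1,"dy":0.5,"dz":9.8,"ax":0,"ay":0,"az":0,"hand":1},
    {"dx":4.1,"dy":0.5,"dz":9.8,"ax":0,"ay":0,"az":0,"hand":1}
  ]
}}

```text
clock: 10.6
eef_pos: [526.6, 232.4, 123.3]
tool_rot: [-3.141, 0.0, 1.501]
force: [0.2, 0.8, -0.7]
width: 34.6
gripper_force: 60.3
```

Emit:
{"api": "send_rows", "payload": {
  "series": [
    {"dx":0,"dy":0,"dz":0.15,"ax":0,"ay":0,"az":0,"hand":1},
    {"dx":0,"dy":0,"dz":0.25,"ax":0,"ay":0,"az":0,"hand":1},
    {"dx":0,"dy":0,"dz":0.25,"ax":0,"ay":0,"az":0,"hand":1}
  ]
}}

```text
clock: 10.9
eef_pos: [527.2, 233.0, 121.8]
tool_rot: [3.14, -0.001, 1.502]
force: [0.8, -0.3, 0.2]
width: 34.8
gripper_force: 60.6
```

Emit:
{"api": "send_rows", "payload": {
  "series": [
    {"dx":0,"dy":0,"dz":0.1,"ax":0,"ay":0,"az":0,"hand":1},
    {"dx":0,"dy":0,"dz":0.1,"ax":0,"ay":0,"az":0,"hand":0.1},
    {"dx":0,"dy":0,"dz":0.1,"ax":0,"ay":0,"az":0,"hand":0.1},
    {"dx":0,"dy":0,"dz":0,"ax":0,"ay":0,"az":0,"hand":0.1},
    {"dx":0,"dy":0,"dz":-2,"ax":0,"ay":0,"az":0,"hand":0.1},
    {"dx":0,"dy":0,"dz":-5,"ax":0,"ay":0,"az":0,"hand":0.1},
    {"dx":-2,"dy":0.5,"dz":-7,"ax":0,"ay":0,"az":0,"hand":0.2},
    {"dx":-6,"dy":1.5,"dz":-7,"ax":0,"ay":0,"az":0,"hand":0.3},
    {"dx":-11,"dy":2.7,"dz":-6,"ax":0,"ay":0,"az":0,"hand":0.3},
    {"dx":-16,"dy":4,"dz":-5,"ax":0,"ay":0,"az":0,"hand":0.3}
  ]
}}

```text
clock: 11.9
eef_pos: [555.1, 74.0, 172.5]
tool_rot: [3.14, -0.0, 1.503]
force: [1.6, 0.0, 0.5]
width: 59.5
gripper_force: 0.0
```

Emit:
{"api": "send_rows", "payload": {
  "series": [
    {"dx":-3,"dy":0.8,"dz":0,"ax":0,"ay":0,"az":0,"hand":0.3},
    {"dx":-4.1,"dy":1,"dz":2,"ax":0,"ay":0,"az":0,"hand":0.3},
    {"dx":-4.1,"dy":1,"dz":5,"ax":0,"ay":0,"az":0,"hand":0.3},
    {"dx":-4.1,"dy":1,"dz":6,"ax":0,"ay":0,"az":0,"hand":0.3},
    {"dx":-4.1,"dy":1,"dz":6,"ax":0,"ay":0,"az":0,"hand":0.3},
    {"dx":-4.1,"dy":1,"dz":6,"ax":0,"ay":0,"az":0,"hand":0.3}
  ]
}}

```text
clock: 12.5
eef_pos: [562.3, 34.5, 112.7]
tool_rot: [3.141, -0.001, 1.503]
force: [-0.8, -0.3, -0.1]
width: 59.4
gripper_force: 0.0
```

```bash
cat > look.py <<'E'
from h import *
import sys
def look(name,pts):
    im=get_image("wrist"); cv2.imwrite(f"pics/{name}.png",im["pixels"][:,:,::-1])
    np.save(name+".npy",im,allow_pickle=True)
    s=read_state();print(s["eef_pos"].round(1),s["tool_rot"].round(3),s["width"])
    for P in pts: print(P,w2px(im,P))
    return im
E
python3 - <<'E'
from look import *
look("w3",([563.4,28.5,60],[560,-58,52]))
im=get_image("top")
hs=cv2.cvtColor(im["pixels"],cv2.COLOR_RGB2HSV)
for lo,hi in((22,35),(105,125)):
    m=cv2.inRange(hs,(lo,150,100),(hi,255,255)); print([ (k[:4].tolist(),c.round(1)) for k,c in zip(*cv2.connectedComponentsWithStats(m)[2:]) if k[4]>60])
print(w2px(im,[[541,322,154],[528,233.3,154]]))
print(px2w(im,(232.9,198.1),3))
E
```

```text
[562.7  34.5 113.2] [ 3.140e+00 -1.000e-03  1.503e+00] 59.985148638434936
[563.4, 28.5, 60] [[257.9 218. ]]
[560, -58, 52] [[260.4 309. ]]
[([0, 0, 512, 384], array([253.9, 191.7])), ([237, 35, 31, 13], array([252.2,  41.3])), ([244, 57, 28, 12], array([257.5,  62.6])), ([147, 64, 24, 21], array([158.1,  74.4])), ([116, 91, 19, 9], array([125.9,  94.4])), ([102, 159, 16, 16], array([109.8, 166.5])), ([219, 185, 17, 28], array([226.4, 198.7])), ([454, 194, 58, 68], array([483.1, 232.2]))]
[([0, 0, 512, 384], array([257.6, 193. ])), ([57, 30, 55, 59], array([83.5, 59. ])), ([142, 165, 16, 15], array([149.4, 171.9]))]
[[109.2 165.5]
 [148.6 171.5]]
[487.1  51.7   3. ]
```

View pics/w3.png

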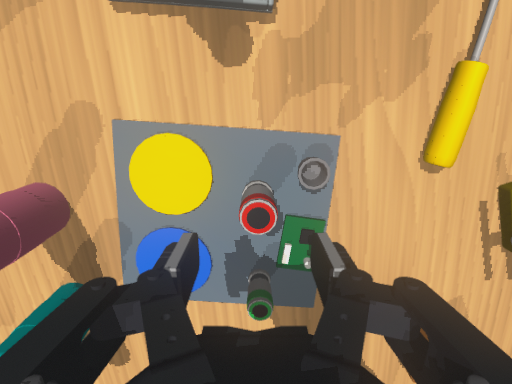

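Both bottles stand in the tray, with caps at (109.8,166.5) and (149.4,171.9) in the top view, matching predictions to under 1 px. In the wrist view the red ring is at (258,215) and green at (260,311). I'll grip red.

Emit:
{"api": "send_rows", "payload": {
  "series": [
    {"dx":-0.4,"dy":0.1,"dz":2,"ax":0,"ay":0,"az":0,"hand":0.3},
    {"dx":-0.4,"dy":0.1,"dz":5,"ax":0,"ay":0,"az":0,"hand":0.3},
    {"dx":-0.4,"dy":0.1,"dz":7.5,"ax":0,"ay":0,"az":0,"hand":0.3},
    {"dx":-0.4,"dy":0.1,"dz":8.6,"ax":0,"ay":0,"az":0,"hand":0.3},
    {"dx":-0.4,"dy":0.1,"dz":8.6,"ax":0,"ay":0,"az":0,"hand":0.3},
    {"dx":-0.4,"dy":0.1,"dz":8.6,"ax":0,"ay":0,"az":0,"hand":1},
    {"dx":-0.4,"dy":0.1,"dz":8.6,"ax":0,"ay":0,"az":0,"hand":1},
    {"dx":-0.4,"dy":0.1,"dz":8.6,"ax":0,"ay":0,"az":0,"hand":1},
    {"dx":-0.4,"dy":0.1,"dz":8.6,"ax":0,"ay":0,"az":0,"hand":1},
    {"dx":-0.4,"dy":0.1,"dz":8.6,"ax":0,"ay":0,"az":0,"hand":1}
  ]
}}

```text
clock: 13.6
eef_pos: [563.8, 29.8, 27.6]
tool_rot: [3.139, -0.0, 1.502]
force: [-0.6, 1.0, 6.2]
width: 26.6
gripper_force: 58.8
```

Emit:
{"api": "send_rows", "payload": {
  "series": [
    {"dx":0,"dy":0,"dz":-2,"ax":0,"ay":0,"az":0,"hand":1},
    {"dx":0,"dy":0,"dz":-6,"ax":0,"ay":0,"az":0,"hand":1},
    {"dx":0,"dy":0,"dz":-10,"ax":0,"ay":0,"az":0,"hand":1},
    {"dx":-3,"dy":0,"dz":-12,"ax":0,"ay":0,"az":0,"hand":1},
    {"dx":-7,"dy":0.1,"dz":-12,"ax":0,"ay":0,"az":0,"hand":1},
    {"dx":-12,"dy":0.2,"dz":-12,"ax":0,"ay":0,"az":0,"hand":1},
    {"dx":-17,"dy":0.3,"dz":-12,"ax":0,"ay":0,"az":0,"hand":1},
    {"dx":-22,"dy":0.4,"dz":-12,"ax":0,"ay":0,"az":0,"hand":1},
    {"dx":-26,"dy":0.5,"dz":-12,"ax":0,"ay":0,"az":0,"hand":1},
    {"dx":-26,"dy":0.5,"dz":-12,"ax":0,"ay":0,"az":0,"hand":1}
  ]
}}

```text
clock: 14.6
eef_pos: [547.3, -239.5, 145.9]
tool_rot: [-3.141, 0.006, 1.49]
force: [0.3, -0.1, -1.8]
width: 26.8
gripper_force: 59.3
```

```bash
python3 - <<'E'
from look import *
look("w4",([550.6,-249.5,12],[550.6,-249.5,36],[554,-199.7,78],[547.2,-299.4,36]))
E
```

```text
[ 548.1 -234.8  145.9] [-3.141e+00  2.000e-03  1.494e+00] 26.55399051250048
[550.6, -249.5, 12] [[259.7 190. ]]
[550.6, -249.5, 36] [[260.1 197.6]]
[554, -199.7, 78] [[260.6 151. ]]
[547.2, -299.4, 36] [[260.5 246.3]]
```

View pics/w4.png

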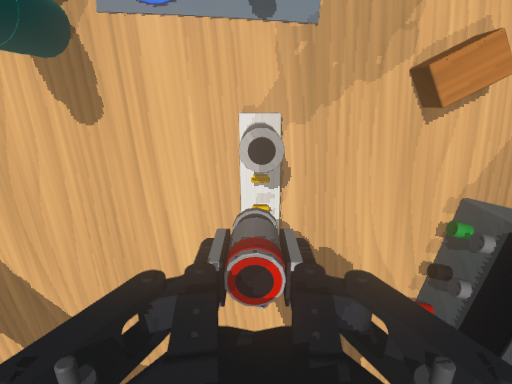

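The red socket is held at (255,281), the fixed 34 mm socket is at (261,149.5), and the clip jaws are at (261,179) and (262,208).

```bash
python3 - <<'E'
from look import *
im=np.load("w4.npy",allow_pickle=True).item()
print("ring",px2w(im,(255,281),178.4),"fix",px2w(im,(261,149.5),78),"jaws",px2w(im,(261,179),36),px2w(im,(262,208),36))
im3=np.load("w3.npy",allow_pickle=True).item(); print("green",px2w(im3,(260,311),52),"red",px2w(im3,(258,215),60))
print("pads",px2w(im3,(171,173),3),px2w(im3,(174,262),3))
s=read_state();print(s["eef_pos"],s["tool_rot"])
E
```

```text
ring [ 546.5 -240.6  178.4] fix [ 554.3 -198.6   78. ] jaws [ 552.7 -231.9   36. ] [ 551.6 -259.8   36. ]
green [559.6 -60.   52. ] red [563.6  30.8  60. ]
pads [487.2  54.1   3. ] [476.2 -36.1   3. ]
[ 548.12828805 -234.77460752  145.89709584] [-3.14096861e+00  1.97679629e-03  1.49445842e+00]
```

Emit:
{"api": "send_rows", "payload": {
  "series": [
    {"dx":-1.8,"dy":0.15,"dz":0,"ax":0,"ay":0,"az":0,"hand":1},
    {"dx":-1.8,"dy":0.15,"dz":1.5,"ax":0,"ay":0,"az":0,"hand":1},
    {"dx":-1.8,"dy":0.15,"dz":3.5,"ax":0,"ay":0,"az":0,"hand":1},
    {"dx":-1.8,"dy":0.15,"dz":5,"ax":0,"ay":0,"az":0,"hand":1},
    {"dx":-1.8,"dy":0.15,"dz":5,"ax":0,"ay":0,"az":0,"hand":1},
    {"dx":-1.8,"dy":0.15,"dz":5,"ax":0,"ay":0,"az":0,"hand":1},
    {"dx":-1.8,"dy":0.15,"dz":5,"ax":0,"ay":0,"az":0,"hand":1}
  ]
}}

```text
clock: 15.35
eef_pos: [550.6, -247.8, 96.7]
tool_rot: [3.14, 0.0, 1.502]
force: [-0.5, 0.7, -1.0]
width: 26.2
gripper_force: 59.2
```

```bash
python3 - <<'E'
from look import *
im=look("w5",([551,-248.5,12],[554,-198.6,78]))
z=read_state()["eef_pos"][2]+32.4
hs=cv2.cvtColor(im["pixels"],cv2.COLOR_RGB2HSV)
m=cv2.inRange(hs,(0,150,90),(8,255,255))|cv2.inRange(hs,(172,150,90),(180,255,255))
n,l,st,c=cv2.connectedComponentsWithStats(m)
for i in range(1,n):
    if st[i,4]>200: print(st[i],c[i])
top=np.hstack([cv2.resize(im["pixels"][110:320,160:360],None,fx=2.5,fy=2.5,interpolation=2)])
cv2.imwrite("pics/w5c.png",top[:,:,::-1])
E
```

```text
[ 550.6 -248.    96.9] [3.14  0.    1.502] 26.573619870707624
[551, -248.5, 12] [[256.1 197.4]]
[554, -198.6, 78] [[256.2 149.2]]
[225 238  60  32 579] [255.04317789 247.33851468]
[ 228  257   54   48 1039] [254.74783446 279.70741097]
```

View pics/w5c.png

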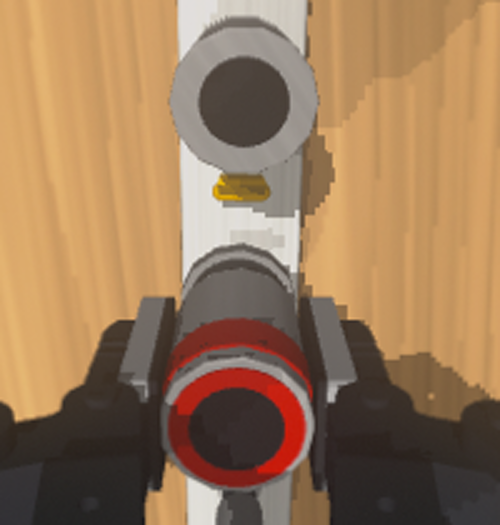

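The held ring is at about (255,281) in the full picture, the fixed socket at (257.4,149.8), with the front clip jaw below it.

```bash
python3 - <<'E'
from look import *
im=np.load("w5.npy",allow_pickle=True).item()
print("ring",px2w(im,(254.8,280.3),129.3),"fix",px2w(im,(257.3,149.8),78))
E
```

```text
ring [ 549.7 -248.7  129.3] fix [ 554.6 -199.    78. ]
```

Emit:
{"api": "send_rows", "payload": {
  "series": [
    {"dx":-0.05,"dy":0.1,"dz":1.5,"ax":0,"ay":0,"az":0,"hand":1},
    {"dx":-0.05,"dy":0.1,"dz":2.7,"ax":0,"ay":0,"az":0,"hand":1},
    {"dx":-0.05,"dy":0.1,"dz":3.2,"ax":0,"ay":0,"az":0,"hand":1},
    {"dx":-0.05,"dy":0.1,"dz":3.5,"ax":0,"ay":0,"az":0,"hand":1},
    {"dx":-0.05,"dy":0.1,"dz":3.8,"ax":0,"ay":0,"az":0,"hand":1},
    {"dx":-0.05,"dy":0.1,"dz":4.1,"ax":0,"ay":0,"az":0,"hand":1},
    {"dx":-0.05,"dy":0.1,"dz":4.4,"ax":0,"ay":0,"az":0,"hand":1}
  ]
}}

```text
clock: 16.1
eef_pos: [551.0, -248.8, 52.1]
tool_rot: [3.141, 0.0, 1.502]
force: [1.0, 0.0, -1.3]
width: 26.6
gripper_force: 59.2
```

Emit:
{"api": "send_rows", "payload": {
  "series": [
    {"dx":0,"dy":0,"dz":0.3,"ax":0,"ay":0,"az":0,"hand":1},
    {"dx":0,"dy":0,"dz":0.5,"ax":0,"ay":0,"az":0,"hand":1},
    {"dx":0,"dy":0,"dz":0.7,"ax":0,"ay":0,"az":0,"hand":1},
    {"dx":0,"dy":0,"dz":0.9,"ax":0,"ay":0,"az":0,"hand":1},
    {"dx":0,"dy":0,"dz":1.1,"ax":0,"ay":0,"az":0,"hand":1},
    {"dx":0,"dy":0,"dz":1.2,"ax":0,"ay":0,"az":0,"hand":1}
  ]
}}

```text
clock: 16.7
eef_pos: [550.3, -248.8, 39.5]
tool_rot: [-3.141, -0.0, 1.502]
force: [-0.0, -1.0, -0.5]
width: 26.6
gripper_force: 59.3
```

Emit:
{"api": "send_rows", "payload": {
  "series": [
    {"dx":0,"dy":0,"dz":0.15,"ax":0,"ay":0,"az":0,"hand":1},
    {"dx":0,"dy":0,"dz":0.25,"ax":0,"ay":0,"az":0,"hand":1},
    {"dx":0,"dy":0,"dz":0.25,"ax":0,"ay":0,"az":0,"hand":1}
  ]
}}

```text
clock: 17.0
eef_pos: [550.5, -248.8, 37.7]
tool_rot: [-3.141, 0.0, 1.502]
force: [-1.2, 0.1, 2.4]
width: 26.7
gripper_force: 60.0
```

Emit:
{"api": "send_rows", "payload": {
  "series": [
    {"dx":0,"dy":0,"dz":0.15,"ax":0,"ay":0,"az":0,"hand":1},
    {"dx":0,"dy":0,"dz":0.15,"ax":0,"ay":0,"az":0,"hand":1}
  ]
}}

```text
clock: 17.2
eef_pos: [550.6, -248.8, 37.6]
tool_rot: [-3.141, 0.001, 1.502]
force: [-4.9, 1.0, 12.0]
width: 26.6
gripper_force: 61.1
```

```bash
python3 - <<'E'
from look import *
look("w6",([551,-248.8,72],))
s=get_image("side");np.save("s6.npy",s,allow_pickle=True)
print(w2px(s,[[551,-248.8,72],[551,-248.8,12],[547.5,-298.8,36]]))
crop(s,110,130,230,220,6,"s6c")
E
```

```text
[ 550.6 -248.8   37.6] [-3.141e+00  1.000e-03  1.502e+00] 26.299701263875473
[551, -248.8, 72] [[257.7 280.8]]
[[158.7 160.8]
 [162.2 183.9]
 [148.8 168. ]]
```

View pics/s6c.png

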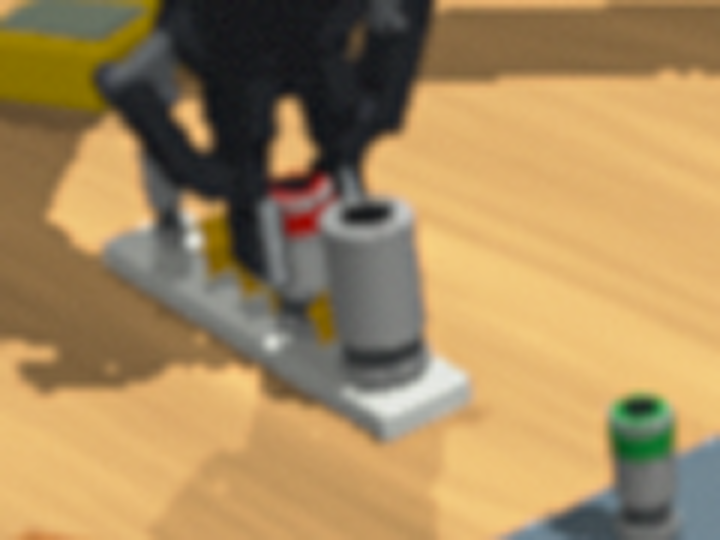

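The side view shows the red socket in its clip with its top at about (160.5,160.8), the predicted row for fully home. The stiff 12 N with no further travel agrees. I'll release and go to green.

Emit:
{"api": "send_rows", "payload": {
  "series": [
    {"dx":0,"dy":0,"dz":-0.1,"ax":0,"ay":0,"az":0,"hand":0.3},
    {"dx":0,"dy":0,"dz":-0.1,"ax":0,"ay":0,"az":0,"hand":0.3},
    {"dx":0,"dy":0,"dz":-0.1,"ax":0,"ay":0,"az":0,"hand":0.3},
    {"dx":0,"dy":0,"dz":-2,"ax":0,"ay":0,"az":0,"hand":0.3},
    {"dx":0,"dy":0,"dz":-5,"ax":0,"ay":0,"az":0,"hand":0.3},
    {"dx":0,"dy":0,"dz":-8.5,"ax":0,"ay":0,"az":0,"hand":0.3},
    {"dx":3,"dy":0,"dz":-9,"ax":0,"ay":0,"az":0,"hand":0.3},
    {"dx":7,"dy":-0.1,"dz":-9,"ax":0,"ay":0,"az":0,"hand":0.3},
    {"dx":12,"dy":-0.2,"dz":-9,"ax":0,"ay":0,"az":0,"hand":0.3},
    {"dx":16,"dy":-0.3,"dz":-9,"ax":0,"ay":0,"az":0,"hand":0.3}
  ]
}}

```text
clock: 18.3
eef_pos: [558.9, -86.1, 126.1]
tool_rot: [3.141, -0.001, 1.503]
force: [-0.4, 0.5, 0.0]
width: 60.0
gripper_force: 0.0
```

Emit:
{"api": "send_rows", "payload": {
  "series": [
    {"dx":2.7,"dy":-0.1,"dz":0,"ax":0,"ay":0,"az":0,"hand":0.3},
    {"dx":3,"dy":-0.1,"dz":1,"ax":0,"ay":0,"az":0,"hand":0.3},
    {"dx":3,"dy":-0.1,"dz":2,"ax":0,"ay":0,"az":0,"hand":0.3},
    {"dx":3,"dy":-0.1,"dz":2,"ax":0,"ay":0,"az":0,"hand":0.3}
  ]
}}

```text
clock: 18.7
eef_pos: [558.5, -60.6, 104.2]
tool_rot: [-3.138, 0.001, 1.5]
force: [0.1, -0.5, 0.5]
width: 59.7
gripper_force: 0.0
```

```bash
python3 - <<'E'
from look import *
im=look("w7",([559.7,-59.5,52],))
s=get_image("side");crop(s,110,130,230,220,6,"s7c")
crop(im,120,120,400,384,2,"w7c")
E
```

```text
[558.9 -60.9 104.8] [-3.139e+00  1.000e-03  1.500e+00] 59.27887696264596
[559.7, -59.5, 52] [[257.7 208.9]]
```

View pics/w7c.png

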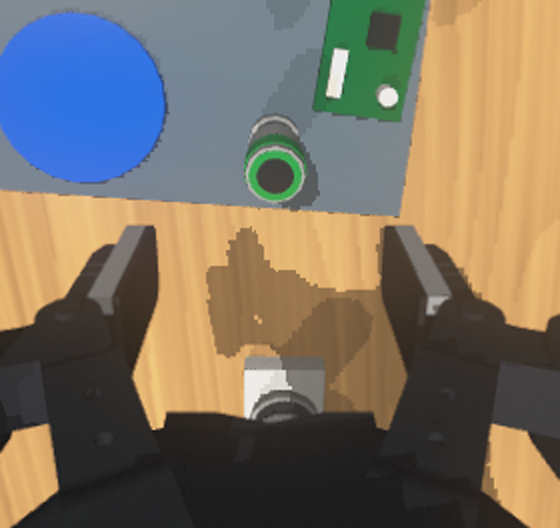

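View pics/s7c.png

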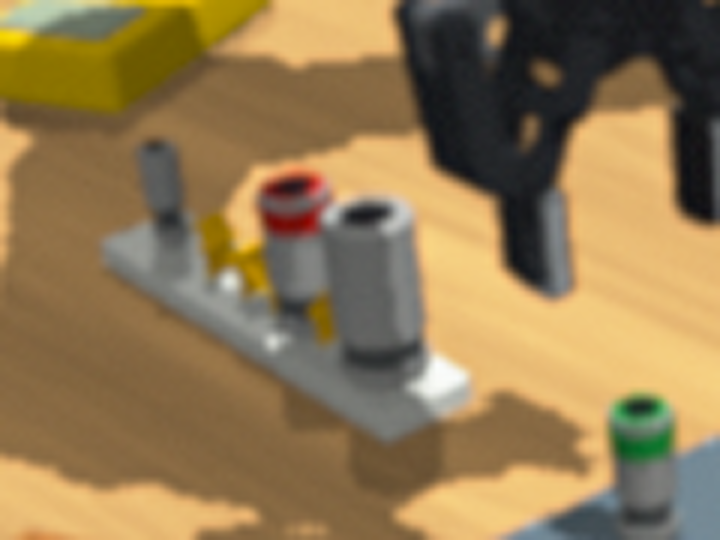

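The wrist view shows the green ring at (257.2,206.8), about 1.5 mm from its estimate. The side view shows red upright in its clip. I'll grip green.

Emit:
{"api": "send_rows", "payload": {
  "series": [
    {"dx":0.25,"dy":0.05,"dz":2,"ax":0,"ay":0,"az":0,"hand":0.3},
    {"dx":0.25,"dy":0.05,"dz":5,"ax":0,"ay":0,"az":0,"hand":0.3},
    {"dx":0.25,"dy":0.05,"dz":7.3,"ax":0,"ay":0,"az":0,"hand":0.3},
    {"dx":0.25,"dy":0.05,"dz":7.7,"ax":0,"ay":0,"az":0,"hand":0.3},
    {"dx":0.25,"dy":0.05,"dz":7.7,"ax":0,"ay":0,"az":0,"hand":0.3},
    {"dx":0.25,"dy":0.05,"dz":7.7,"ax":0,"ay":0,"az":0,"hand":1},
    {"dx":0.25,"dy":0.05,"dz":7.7,"ax":0,"ay":0,"az":0,"hand":1},
    {"dx":0.25,"dy":0.05,"dz":7.7,"ax":0,"ay":0,"az":0,"hand":1},
    {"dx":0.25,"dy":0.05,"dz":7.7,"ax":0,"ay":0,"az":0,"hand":1},
    {"dx":0.25,"dy":0.05,"dz":7.7,"ax":0,"ay":0,"az":0,"hand":1}
  ]
}}

```text
clock: 19.8
eef_pos: [561.4, -56.7, 30.3]
tool_rot: [3.14, 0.0, 1.502]
force: [-0.3, -0.7, 7.3]
width: 20.0
gripper_force: 58.7
```

Emit:
{"api": "send_rows", "payload": {
  "series": [
    {"dx":0,"dy":0,"dz":-2,"ax":0,"ay":0,"az":0,"hand":1},
    {"dx":0,"dy":0,"dz":-6,"ax":0,"ay":0,"az":0,"hand":1},
    {"dx":0,"dy":0,"dz":-10,"ax":0,"ay":0,"az":0,"hand":1},
    {"dx":-3,"dy":0,"dz":-12,"ax":0,"ay":0,"az":0,"hand":1},
    {"dx":-7,"dy":0.1,"dz":-12,"ax":0,"ay":0,"az":0,"hand":1},
    {"dx":-12,"dy":0.2,"dz":-12,"ax":0,"ay":0,"az":0,"hand":1},
    {"dx":-17,"dy":0.2,"dz":-12,"ax":0,"ay":0,"az":0,"hand":1},
    {"dx":-21,"dy":0.3,"dz":-12,"ax":0,"ay":0,"az":0,"hand":1},
    {"dx":-23.5,"dy":0.3,"dz":-12,"ax":0,"ay":0,"az":0,"hand":1},
    {"dx":-24.2,"dy":0.3,"dz":-12,"ax":0,"ay":0,"az":0,"hand":1}
  ]
}}

```text
clock: 20.8
eef_pos: [545.3, -302.9, 148.8]
tool_rot: [-3.141, 0.002, 1.496]
force: [-0.5, 0.1, -1.5]
width: 20.1
gripper_force: 58.8
```

Emit:
{"api": "send_rows", "payload": {
  "series": [
    {"dx":0,"dy":0,"dz":1,"ax":0,"ay":0,"az":0,"hand":1},
    {"dx":0,"dy":0,"dz":3,"ax":0,"ay":0,"az":0,"hand":1},
    {"dx":0,"dy":0,"dz":4.5,"ax":0,"ay":0,"az":0,"hand":1},
    {"dx":0,"dy":0,"dz":4.5,"ax":0,"ay":0,"az":0,"hand":1},
    {"dx":0,"dy":0,"dz":4.5,"ax":0,"ay":0,"az":0,"hand":1}
  ]
}}

```text
clock: 21.3
eef_pos: [547.2, -296.6, 103.7]
tool_rot: [-3.141, -0.001, 1.504]
force: [0.7, 0.1, -0.7]
width: 20.2
gripper_force: 58.8
```

```bash
python3 - <<'E'
from look import *
im=look("w8",([551.2,-248.9,72],[547.7,-298.8,36],[547.7,-298.8,12]))
z=read_state()["eef_pos"][2]
for f in (27,30): print("TCP->px", w2px(im,[*read_state()["eef_pos"][:2],z-f+52]))
crop(im,160,110,360,320,2.5,"w8c")
E
```

```text
[ 547.6 -297.2  104.4] [ 3.141 -0.     1.503] 20.018924458704006
[551.2, -248.9, 72] [[257.5 148.4]]
[547.7, -298.8, 36] [[256.7 206.1]]
[547.7, -298.8, 12] [[256.6 196.6]]
TCP->px [[257.6 270.8]]
TCP->px [[257.5 267.3]]
```

View pics/w8c.png

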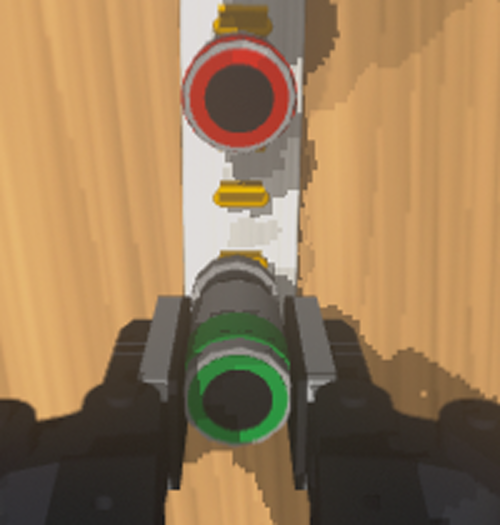

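Green ring is at (255.6,270.4) and red, in its clip, at (255.6,148). Green is within 0.5 mm of the clip line, so I'll press down.

Emit:
{"api": "send_rows", "payload": {
  "series": [
    {"dx":-0.05,"dy":0,"dz":1.5,"ax":0,"ay":0,"az":0,"hand":1},
    {"dx":-0.05,"dy":0,"dz":3,"ax":0,"ay":0,"az":0,"hand":1},
    {"dx":-0.05,"dy":0,"dz":3.6,"ax":0,"ay":0,"az":0,"hand":1},
    {"dx":-0.05,"dy":0,"dz":4,"ax":0,"ay":0,"az":0,"hand":1},
    {"dx":-0.05,"dy":0,"dz":4.4,"ax":0,"ay":0,"az":0,"hand":1},
    {"dx":-0.05,"dy":0,"dz":4.7,"ax":0,"ay":0,"az":0,"hand":1},
    {"dx":-0.05,"dy":0,"dz":5.0,"ax":0,"ay":0,"az":0,"hand":1},
    {"dx":-0.05,"dy":0,"dz":5.3,"ax":0,"ay":0,"az":0,"hand":1},
    {"dx":-0.05,"dy":0,"dz":5.6,"ax":0,"ay":0,"az":0,"hand":1},
    {"dx":-0.05,"dy":0,"dz":5.8,"ax":0,"ay":0,"az":0,"hand":1}
  ]
}}

```text
clock: 22.35
eef_pos: [547.5, -298.6, 46.3]
tool_rot: [3.14, 0.0, 1.502]
force: [0.3, 0.9, 1.9]
width: 20.0
gripper_force: 59.2
```

Emit:
{"api": "send_rows", "payload": {
  "series": [
    {"dx":0,"dy":0,"dz":0.2,"ax":0,"ay":0,"az":0,"hand":1},
    {"dx":0,"dy":0,"dz":0.4,"ax":0,"ay":0,"az":0,"hand":1},
    {"dx":0,"dy":0,"dz":0.4,"ax":0,"ay":0,"az":0,"hand":1}
  ]
}}

```text
clock: 22.65
eef_pos: [546.4, -298.4, 41.3]
tool_rot: [-3.14, -0.001, 1.502]
force: [-0.2, 0.0, -2.8]
width: 19.9
gripper_force: 58.9
```

Emit:
{"api": "send_rows", "payload": {
  "series": [
    {"dx":0,"dy":0,"dz":0.15,"ax":0,"ay":0,"az":0,"hand":1},
    {"dx":0,"dy":0,"dz":0.2,"ax":0,"ay":0,"az":0,"hand":1},
    {"dx":0,"dy":0,"dz":0.2,"ax":0,"ay":0,"az":0,"hand":1}
  ]
}}

```text
clock: 22.95
eef_pos: [546.6, -298.5, 40.4]
tool_rot: [-3.141, -0.0, 1.502]
force: [-1.0, 1.4, 4.6]
width: 20.2
gripper_force: 59.4
```

Emit:
{"api": "send_rows", "payload": {
  "series": [
    {"dx":0,"dy":0,"dz":0.15,"ax":0,"ay":0,"az":0,"hand":1},
    {"dx":0,"dy":0,"dz":0.15,"ax":0,"ay":0,"az":0,"hand":1}
  ]
}}

```text
clock: 23.15
eef_pos: [546.7, -298.6, 40.3]
tool_rot: [-3.141, 0.001, 1.502]
force: [-4.1, 2.4, 15.9]
width: 19.8
gripper_force: 60.7
```

Emit:
{"api": "send_rows", "payload": {
  "series": [
    {"dx":0,"dy":0,"dz":-0.15,"ax":0,"ay":0,"az":0,"hand":0.3},
    {"dx":0,"dy":0,"dz":-0.15,"ax":0,"ay":0,"az":0,"hand":0.3},
    {"dx":0,"dy":0,"dz":-0.15,"ax":0,"ay":0,"az":0,"hand":0.3},
    {"dx":0,"dy":0,"dz":-2,"ax":0,"ay":0,"az":0,"hand":0.3},
    {"dx":0,"dy":0,"dz":-6,"ax":0,"ay":0,"az":0,"hand":0.2},
    {"dx":0,"dy":0,"dz":-11,"ax":0,"ay":0,"az":0,"hand":0.1},
    {"dx":4,"dy":-0.4,"dz":-15,"ax":0,"ay":0,"az":0,"hand":0},
    {"dx":9,"dy":-0.9,"dz":-16,"ax":0,"ay":0,"az":0,"hand":0},
    {"dx":14,"dy":-1.5,"dz":-16,"ax":0,"ay":0,"az":0,"hand":0},
    {"dx":19,"dy":-2,"dz":-16,"ax":0,"ay":0,"az":0,"hand":0}
  ]
}}

```text
clock: 24.15
eef_pos: [540.4, -113.8, 199.3]
tool_rot: [3.14, 0.0, 1.501]
force: [1.1, 0.5, -0.1]
width: 85.4
gripper_force: 0.0
```

Emit:
{"api": "send_rows", "payload": {
  "series": [
    {"dx":5,"dy":-0.5,"dz":0,"ax":0,"ay":0,"az":0,"hand":0},
    {"dx":10,"dy":-1,"dz":0,"ax":0,"ay":0,"az":0,"hand":0},
    {"dx":15,"dy":-1.6,"dz":0,"ax":0,"ay":0,"az":0,"hand":0},
    {"dx":20,"dy":-2.1,"dz":0,"ax":0,"ay":0,"az":0,"hand":0},
    {"dx":25,"dy":-2.7,"dz":0,"ax":0,"ay":0,"az":0,"hand":0},
    {"dx":30,"dy":-3.3,"dz":0,"ax":0,"ay":0,"az":0,"hand":0},
    {"dx":33,"dy":-3.6,"dz":0,"ax":0,"ay":0,"az":0,"hand":0},
    {"dx":33.9,"dy":-3.7,"dz":0,"ax":0,"ay":0,"az":0,"hand":0},
    {"dx":33.9,"dy":-3.7,"dz":0,"ax":0,"ay":0,"az":0,"hand":0},
    {"dx":33.9,"dy":-3.7,"dz":0,"ax":0,"ay":0,"az":0,"hand":0}
  ]
}}

```text
clock: 25.15
eef_pos: [527.0, 223.6, 198.1]
tool_rot: [-3.141, 0.002, 1.5]
force: [-0.5, -0.0, -0.3]
width: 85.6
gripper_force: 0.0
```

```bash
python3 - <<'E'
from h import *
print(read_state()["eef_pos"])
for n in("side","top"):
    im=get_image(n); hs=cv2.cvtColor(im["pixels"],cv2.COLOR_RGB2HSV)
    print(n,"pred red,green tops",w2px(im,[[550.6,-248.9,72],[547.2,-298.7,64]]))
    for nm,m in(("r",cv2.inRange(hs,(0,150,80),(8,255,255))|cv2.inRange(hs,(172,150,80),(180,255,255))),("g",cv2.inRange(hs,(50,120,50),(80,255,255)))):
        print(nm,[(k.tolist(),c.round(1)) for k,c in zip(*cv2.connectedComponentsWithStats(m)[2:]) if 5<k[4]<3000])
E
```

```text
[526.99377048 223.61622862 198.12531466]
side pred red,green tops [[158.8 160.8]
 [147.1 157.3]]
r [([153, 158, 11, 5, 28], array([158.2, 159.7])), ([154, 165, 9, 4, 25], array([158. , 166.8])), ([61, 182, 2, 6, 8], array([ 61.4, 184.8]))]
g [([144, 160, 8, 5, 20], array([148.2, 162.2])), ([62, 203, 9, 7, 51], array([ 66. , 205.9])), ([200, 226, 31, 20, 251], array([215.6, 236. ]))]
top pred red,green tops [[356.  169.7]
 [376.1 171.8]]
r [([408, 103, 7, 9, 42], array([410.9, 107.4])), ([352, 165, 10, 10, 41], array([356.4, 170. ])), ([351, 173, 7, 4, 8], array([353.6, 175.1]))]
g [([369, 92, 8, 9, 41], array([372.4,  96.5])), ([251, 145, 24, 18, 140], array([262.7, 153.6])), ([371, 169, 10, 9, 43], array([375.3, 172.9]))]
```

Red and green sit at their predicted home positions in both cameras. Now blue out of the tray.

Emit:
{"api": "send_rows", "payload": {
  "series": [
    {"dx":0.95,"dy":-0.05,"dz":0.5,"ax":0,"ay":0,"az":0,"hand":0},
    {"dx":0.95,"dy":-0.05,"dz":3.5,"ax":0,"ay":0,"az":0,"hand":0},
    {"dx":0.95,"dy":-0.05,"dz":6.5,"ax":0,"ay":0,"az":0,"hand":0},
    {"dx":0.95,"dy":-0.05,"dz":7.5,"ax":0,"ay":0,"az":0,"hand":0},
    {"dx":0.95,"dy":-0.05,"dz":7.5,"ax":0,"ay":0,"az":0,"hand":0},
    {"dx":0.95,"dy":-0.05,"dz":7.5,"ax":0,"ay":0,"az":0,"hand":1},
    {"dx":0.95,"dy":-0.05,"dz":7.5,"ax":0,"ay":0,"az":0,"hand":1},
    {"dx":0.95,"dy":-0.05,"dz":7.5,"ax":0,"ay":0,"az":0,"hand":1},
    {"dx":0.95,"dy":-0.05,"dz":7.5,"ax":0,"ay":0,"az":0,"hand":1},
    {"dx":0.95,"dy":-0.05,"dz":7.5,"ax":0,"ay":0,"az":0,"hand":1}
  ]
}}

```text
clock: 26.25
eef_pos: [527.8, 235.7, 124.9]
tool_rot: [3.139, -0.001, 1.502]
force: [0.5, 0.4, 6.3]
width: 34.3
gripper_force: 60.0
```

Emit:
{"api": "send_rows", "payload": {
  "series": [
    {"dx":0,"dy":0,"dz":-1.5,"ax":0,"ay":0,"az":0,"hand":1},
    {"dx":0,"dy":0,"dz":-4,"ax":0,"ay":0,"az":0,"hand":1},
    {"dx":0,"dy":0,"dz":-7,"ax":0,"ay":0,"az":0,"hand":1},
    {"dx":-1.5,"dy":-0.2,"dz":-9,"ax":0,"ay":0,"az":0,"hand":1},
    {"dx":-4,"dy":-0.4,"dz":-10,"ax":0,"ay":0,"az":0,"hand":1},
    {"dx":-8,"dy":-0.9,"dz":-10,"ax":0,"ay":0,"az":0,"hand":1},
    {"dx":-12,"dy":-1.4,"dz":-10,"ax":0,"ay":0,"az":0,"hand":1},
    {"dx":-16,"dy":-1.9,"dz":-10,"ax":0,"ay":0,"az":0,"hand":1},
    {"dx":-20,"dy":-2.4,"dz":-10,"ax":0,"ay":0,"az":0,"hand":1},
    {"dx":-23,"dy":-2.7,"dz":-10,"ax":0,"ay":0,"az":0,"hand":1}
  ]
}}

```text
clock: 27.25
eef_pos: [482.7, 4.6, 223.4]
tool_rot: [-3.14, 0.002, 1.5]
force: [0.6, -0.4, -2.2]
width: 34.5
gripper_force: 60.2
```

Emit:
{"api": "send_rows", "payload": {
  "series": [
    {"dx":-2.5,"dy":-0.3,"dz":0,"ax":0,"ay":0,"az":0,"hand":1},
    {"dx":-4.2,"dy":-0.5,"dz":0,"ax":0,"ay":0,"az":0,"hand":1},
    {"dx":-4.2,"dy":-0.5,"dz":2,"ax":0,"ay":0,"az":0,"hand":1},
    {"dx":-4.2,"dy":-0.5,"dz":4,"ax":0,"ay":0,"az":0,"hand":1},
    {"dx":-4.2,"dy":-0.5,"dz":6,"ax":0,"ay":0,"az":0,"hand":1},
    {"dx":-4.2,"dy":-0.5,"dz":8,"ax":0,"ay":0,"az":0,"hand":1},
    {"dx":-4.2,"dy":-0.5,"dz":9,"ax":0,"ay":0,"az":0,"hand":1},
    {"dx":-4.2,"dy":-0.5,"dz":9.5,"ax":0,"ay":0,"az":0,"hand":1},
    {"dx":-4.2,"dy":-0.5,"dz":9.5,"ax":0,"ay":0,"az":0,"hand":1}
  ]
}}

```text
clock: 28.15
eef_pos: [476.1, -33.9, 128.4]
tool_rot: [-3.141, 0.0, 1.502]
force: [-0.0, 0.4, -2.0]
width: 34.5
gripper_force: 60.2
```

Just above the pad, about 4–5 mm to go.

Emit:
{"api": "send_rows", "payload": {
  "series": [
    {"dx":0,"dy":0,"dz":0.2,"ax":0,"ay":0,"az":0,"hand":1},
    {"dx":0,"dy":0,"dz":0.4,"ax":0,"ay":0,"az":0,"hand":1},
    {"dx":0,"dy":0,"dz":0.5,"ax":0,"ay":0,"az":0,"hand":1},
    {"dx":0,"dy":0,"dz":0.5,"ax":0,"ay":0,"az":0,"hand":1}
  ]
}}

```text
clock: 28.55
eef_pos: [477.1, -34.0, 125.8]
tool_rot: [3.139, 0.001, 1.502]
force: [-3.3, -0.4, 17.0]
width: 34.2
gripper_force: 62.5
```

Emit:
{"api": "send_rows", "payload": {
  "series": [
    {"dx":0,"dy":0,"dz":-0.25,"ax":0,"ay":0,"az":0,"hand":1},
    {"dx":0,"dy":0,"dz":-0.25,"ax":0,"ay":0,"az":0,"hand":0},
    {"dx":0,"dy":0,"dz":-0.25,"ax":0,"ay":0,"az":0,"hand":0},
    {"dx":0,"dy":0,"dz":-0.25,"ax":0,"ay":0,"az":0,"hand":0},
    {"dx":0,"dy":0,"dz":-2,"ax":0,"ay":0,"az":0,"hand":0},
    {"dx":0,"dy":0,"dz":-6,"ax":0,"ay":0,"az":0,"hand":0},
    {"dx":1,"dy":0.1,"dz":-8,"ax":0,"ay":0,"az":0,"hand":0},
    {"dx":5,"dy":0.5,"dz":-8,"ax":0,"ay":0,"az":0,"hand":0},
    {"dx":10,"dy":1.1,"dz":-8,"ax":0,"ay":0,"az":0,"hand":0},
    {"dx":15,"dy":1.6,"dz":-8,"ax":0,"ay":0,"az":0,"hand":0}
  ]
}}

```text
clock: 29.55
eef_pos: [503.0, 114.9, 203.7]
tool_rot: [3.141, 0.0, 1.499]
force: [0.4, -1.4, 0.0]
width: 85.6
gripper_force: 0.0
```

Emit:
{"api": "send_rows", "payload": {
  "series": [
    {"dx":5,"dy":0.5,"dz":0,"ax":0,"ay":0,"az":0,"hand":0},
    {"dx":10,"dy":1,"dz":0,"ax":0,"ay":0,"az":0,"hand":0},
    {"dx":15,"dy":1.6,"dz":0,"ax":0,"ay":0,"az":0,"hand":0},
    {"dx":19,"dy":2,"dz":0,"ax":0,"ay":0,"az":0,"hand":0},
    {"dx":21,"dy":2.2,"dz":0,"ax":0,"ay":0,"az":0,"hand":0},
    {"dx":21,"dy":2.2,"dz":0,"ax":0,"ay":0,"az":0,"hand":0},
    {"dx":21,"dy":2.2,"dz":0,"ax":0,"ay":0,"az":0,"hand":0}
  ]
}}

```text
clock: 30.25
eef_pos: [538.5, 321.3, 202.9]
tool_rot: [-3.141, 0.002, 1.502]
force: [0.5, -0.1, -0.8]
width: 85.7
gripper_force: 0.0
```

Emit:
{"api": "send_rows", "payload": {
  "series": [
    {"dx":0,"dy":0.1,"dz":0.5,"ax":0,"ay":0,"az":0,"hand":0},
    {"dx":0,"dy":0.1,"dz":3.5,"ax":0,"ay":0,"az":0,"hand":0},
    {"dx":0,"dy":0.1,"dz":6.5,"ax":0,"ay":0,"az":0,"hand":0},
    {"dx":0,"dy":0.1,"dz":8.0,"ax":0,"ay":0,"az":0,"hand":0},
    {"dx":0,"dy":0.1,"dz":8.0,"ax":0,"ay":0,"az":0,"hand":0},
    {"dx":0,"dy":0.1,"dz":8.0,"ax":0,"ay":0,"az":0,"hand":1},
    {"dx":0,"dy":0.1,"dz":8.0,"ax":0,"ay":0,"az":0,"hand":1},
    {"dx":0,"dy":0.1,"dz":8.0,"ax":0,"ay":0,"az":0,"hand":1},
    {"dx":0,"dy":0.1,"dz":8.0,"ax":0,"ay":0,"az":0,"hand":1},
    {"dx":0,"dy":0.1,"dz":8.0,"ax":0,"ay":0,"az":0,"hand":1}
  ]
}}

```text
clock: 31.25
eef_pos: [540.3, 322.5, 125.0]
tool_rot: [3.14, -0.001, 1.502]
force: [-1.7, -0.9, 5.5]
width: 34.2
gripper_force: 59.6
```

Emit:
{"api": "send_rows", "payload": {
  "series": [
    {"dx":0,"dy":0,"dz":-1.5,"ax":0,"ay":0,"az":0,"hand":1},
    {"dx":0,"dy":0,"dz":-4,"ax":0,"ay":0,"az":0,"hand":1},
    {"dx":0,"dy":0,"dz":-7,"ax":0,"ay":0,"az":0,"hand":1},
    {"dx":-1.5,"dy":-0.2,"dz":-9,"ax":0,"ay":0,"az":0,"hand":1},
    {"dx":-4,"dy":-0.5,"dz":-10,"ax":0,"ay":0,"az":0,"hand":1},
    {"dx":-8,"dy":-1,"dz":-10,"ax":0,"ay":0,"az":0,"hand":1},
    {"dx":-12,"dy":-1.5,"dz":-10,"ax":0,"ay":0,"az":0,"hand":1},
    {"dx":-16,"dy":-2,"dz":-10,"ax":0,"ay":0,"az":0,"hand":1},
    {"dx":-20,"dy":-2.5,"dz":-10,"ax":0,"ay":0,"az":0,"hand":1},
    {"dx":-23,"dy":-2.9,"dz":-10,"ax":0,"ay":0,"az":0,"hand":1}
  ]
}}

```text
clock: 32.25
eef_pos: [494.1, 91.3, 224.1]
tool_rot: [-3.141, 0.002, 1.5]
force: [1.2, 0.3, -2.3]
width: 34.7
gripper_force: 60.5
```

Emit:
{"api": "send_rows", "payload": {
  "series": [
    {"dx":-2.5,"dy":-0.3,"dz":0,"ax":0,"ay":0,"az":0,"hand":1},
    {"dx":-4.1,"dy":-0.5,"dz":0,"ax":0,"ay":0,"az":0,"hand":1},
    {"dx":-4.1,"dy":-0.5,"dz":2,"ax":0,"ay":0,"az":0,"hand":1},
    {"dx":-4.1,"dy":-0.5,"dz":4,"ax":0,"ay":0,"az":0,"hand":1},
    {"dx":-4.1,"dy":-0.5,"dz":6,"ax":0,"ay":0,"az":0,"hand":1},
    {"dx":-4.1,"dy":-0.5,"dz":8,"ax":0,"ay":0,"az":0,"hand":1},
    {"dx":-4.1,"dy":-0.5,"dz":9,"ax":0,"ay":0,"az":0,"hand":1},
    {"dx":-4.1,"dy":-0.5,"dz":9.5,"ax":0,"ay":0,"az":0,"hand":1},
    {"dx":-4.1,"dy":-0.5,"dz":9.5,"ax":0,"ay":0,"az":0,"hand":1}
  ]
}}

```text
clock: 33.15
eef_pos: [487.3, 54.0, 128.6]
tool_rot: [-3.141, 0.0, 1.502]
force: [0.2, -0.1, -2.2]
width: 34.7
gripper_force: 60.3
```

Emit:
{"api": "send_rows", "payload": {
  "series": [
    {"dx":0,"dy":0,"dz":0.15,"ax":0,"ay":0,"az":0,"hand":1},
    {"dx":0,"dy":0,"dz":0.3,"ax":0,"ay":0,"az":0,"hand":1},
    {"dx":0,"dy":0,"dz":0.3,"ax":0,"ay":0,"az":0,"hand":1}
  ]
}}

```text
clock: 33.45
eef_pos: [487.8, 54.0, 126.0]
tool_rot: [3.14, -0.0, 1.502]
force: [1.5, 0.2, -2.5]
width: 34.9
gripper_force: 60.8
```

Emit:
{"api": "send_rows", "payload": {
  "series": [
    {"dx":0,"dy":0,"dz":0.1,"ax":0,"ay":0,"az":0,"hand":1},
    {"dx":0,"dy":0,"dz":0.15,"ax":0,"ay":0,"az":0,"hand":1},
    {"dx":0,"dy":0,"dz":0.15,"ax":0,"ay":0,"az":0,"hand":1}
  ]
}}

```text
clock: 33.75
eef_pos: [487.8, 54.1, 125.9]
tool_rot: [3.139, 0.0, 1.502]
force: [-3.6, -1.1, 15.3]
width: 35.1
gripper_force: 62.3
```

Contact. I'll ease off, release and retreat up and over to the tray side.

Emit:
{"api": "send_rows", "payload": {
  "series": [
    {"dx":0,"dy":0,"dz":-0.2,"ax":0,"ay":0,"az":0,"hand":1},
    {"dx":0,"dy":0,"dz":-0.2,"ax":0,"ay":0,"az":0,"hand":0},
    {"dx":0,"dy":0,"dz":-0.2,"ax":0,"ay":0,"az":0,"hand":0},
    {"dx":0,"dy":0,"dz":-0.2,"ax":0,"ay":0,"az":0,"hand":0},
    {"dx":0,"dy":0,"dz":-2,"ax":0,"ay":0,"az":0,"hand":0},
    {"dx":0,"dy":0,"dz":-6,"ax":0,"ay":0,"az":0,"hand":0},
    {"dx":0,"dy":0,"dz":-11,"ax":0,"ay":0,"az":0,"hand":0},
    {"dx":5,"dy":0.5,"dz":-12,"ax":0,"ay":0,"az":0,"hand":0},
    {"dx":10,"dy":1,"dz":-12,"ax":0,"ay":0,"az":0,"hand":0},
    {"dx":15,"dy":1.5,"dz":-12,"ax":0,"ay":0,"az":0,"hand":0}
  ]
}}

```text
clock: 34.75
eef_pos: [513.1, 201.9, 244.9]
tool_rot: [3.14, -0.0, 1.499]
force: [1.3, 0.3, 0.2]
width: 85.4
gripper_force: 0.0
```

Emit:
{"api": "send_rows", "payload": {
  "series": [
    {"dx":5,"dy":0,"dz":0,"ax":0,"ay":0,"az":0,"hand":0},
    {"dx":10,"dy":0,"dz":0,"ax":0,"ay":0,"az":0,"hand":0},
    {"dx":14,"dy":0,"dz":0,"ax":0,"ay":0,"az":0,"hand":0},
    {"dx":15,"dy":0,"dz":0,"ax":0,"ay":0,"az":0,"hand":0},
    {"dx":15,"dy":0,"dz":0,"ax":0,"ay":0,"az":0,"hand":0},
    {"dx":15,"dy":0,"dz":0,"ax":0,"ay":0,"az":0,"hand":0}
  ]
}}

```text
clock: 35.35
eef_pos: [522.8, 348.6, 243.5]
tool_rot: [-3.141, 0.002, 1.501]
force: [0.3, -0.6, 0.3]
width: 85.5
gripper_force: 0.0
```

```bash
python3 - <<'E'
from h import *
t=get_image("top");s=get_image("side")
f=lambda im,a,b,c,d,w:cv2.resize(im["pixels"][b:d,a:c,::-1],(w,int(w*(d-b)/(c-a))),interpolation=cv2.INTER_CUBIC)
A=f(t,205,135,415,230,780);B=f(s,110,125,330,235,460)
out=np.zeros((A.shape[0]+B.shape[0],780,3),np.uint8);out[:A.shape[0]]=A;out[A.shape[0]:,:460]=B
print(out.shape);cv2.imwrite("pics/end.png",out)
E
```

```text
(582, 780, 3)
```

View pics/end.png

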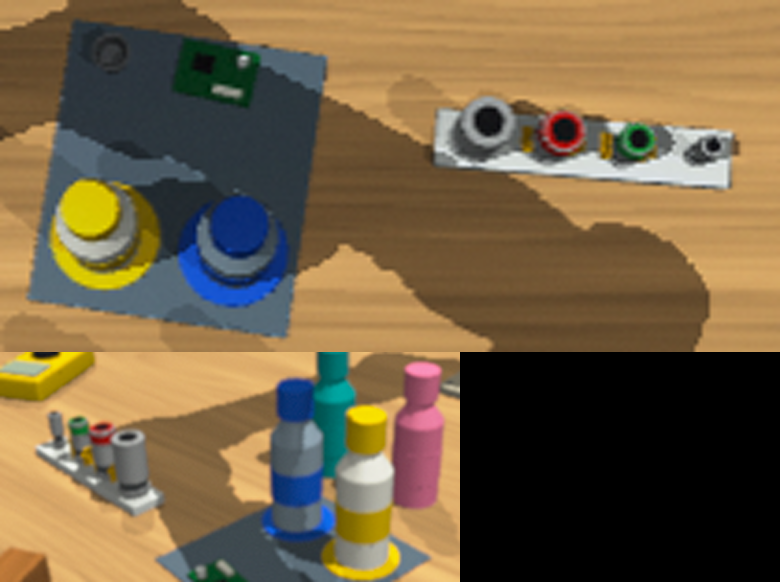

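The final picture shows both bottles upright on the pads of their own colour, with caps at (90,208) and (240,224). The sockets stand in size order on the rail, red at (563,133) and green at (637,140), and the board has not moved. I'm handing in.

```bash
python3 -c "from cell import *; print(finish_job())"
```

```text
the job is handed in; nothing more can be done
None
```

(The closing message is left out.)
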